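# Sort the dispatch desk supplies back into their holders

### The job

The shift is over: without knocking the barcode scanner, sort the five loose supplies that lie about the desk back into their four holders. Slip the label roll over the spindle of the roll stand so that it rests on the foot, stand the stamp upright in the small rectangular stamp holder, lay the highlighter and the glue stick flat in the two-groove tray, one lengthwise in each groove, and stand the binder clip, levers up, in the middle of the round dish.

Things in the scene. Friction and masses are not known exactly. Their poses are not given: they have to be found in the camera images.
- label_roll_c (a point): White roll of labels standing on end, 64 mm across and 58 mm tall, brown core with an open hole 37 mm across right through it. The point is the roll's centre, 29 mm above its underside; z is the roll's axis. It can be gripped across any diameter.
- stamp_c (a point): Self-inking hand stamp standing upright, red upper half over a black foot, 30 x 48 x 69 mm. The point is its centre, 34.5 mm above its underside; its own x runs along the 30 mm side (grip across that), y along the 48 mm side, z up.
- highlighter_c (a point): Stubby highlighter lying flat, pink barrel and yellow cap, 26 mm wide, 81 mm long, 18 mm tall. The point is its middle, 9 mm above its underside; y is its length, x its width (grip across that), z up.
- glue_stick_c (a point): White glue stick with a red cap, lying flat, 26 mm wide, 99 mm long, 26 mm tall. The point is its centre, 13 mm above its underside; y is its length, x its width (grip across that), z up.
- clip_c (a point): Black binder clip standing on its spine, two wire levers up. The black body is a wedge 24 mm wide (x) at the foot, narrowing upward, 41 mm long (y), 20 mm tall; the levers reach up to 45 mm. The point is 10 mm above the underside, in the middle of the body. Grip the body by its two flat ends, 41 mm apart along y (the x faces slope and slip); the levers offer no hold.
- roll_stand: Label roll stand, fixed to the desk: round black foot 84 mm across and 8 mm thick with an upright aluminium spindle 20 mm across (tapered at its last 10 mm) that rises from the middle of the foot to 78 mm above the desk. Origin: on the desk under the spindle, z up. The roll belongs over the spindle, resting on the foot.
- stick_tray: Shallow grey tray with two grooves, fixed, 108 mm wide (x), 126 mm long (y). Walls 4 mm thick, 10 mm high; floor 3 mm over the desk; a rib 4 mm wide, 8 mm high along its middle. Grooves run along y, 48 mm wide, 118 mm long, their centres 26 mm either side of the origin along x. Origin: under its centre, on the desk; z up. Let go with the fingertips above the walls (10 mm over the desk).
- stamp_well: Small grey rectangular stamp holder with a blue felt floor, fixed to the desk, outside 56 x 74 mm (x, y), walls 5 mm thick and 16 mm high, inside 46 mm (its x) by 64 mm (its y), floor 4 mm above the desk. Origin: under its centre, on the desk; z up. The stamp fits only with its 48 mm side along the holder's y.
- clip_dish: Round shallow steel clip dish, fixed to the desk, 82 mm across at the rim and 10 mm high, floor 3 mm above the desk and about 74 mm across inside, with a dark rubber disc in the middle of the floor. Origin: under its centre, on the desk; z up.
- scanner_on_stand: Black barcode scanner on a stand, yellow trigger, fixed. Origin: on the desk under the stand; all of it lies within 130 mm of this horizontally and is 278 mm tall. Some loose things lie on its right, all holders on its left: carry things across above it (undersides over 300 mm). A wall stands at the desk's edge on the right, about 150 mm from the things there. Mug and speaker stand clear; all else near is under 50 mm tall.
There are look-alikes about, which are no part of the job. Leave any brown look-alike of the part that bears highlighter_c alone.

How it is judged:
By the outcome, as a careful person would: the job done as asked, in the order asked, and still so for the second after the job is handed in, with the robot touching nothing.
It also fails if it takes over 141 s, if anything falls off the work surface, if the arm or the gripper's body presses on something with over 40 N, if the wrist force passes 120 N, or if a joint passes its speed limit or range.

### The arm

A 6-joint arm with a two-finger parallel gripper is mounted at the origin on the work surface; the furniture and walls round the work are solid. World frame = base frame: x ahead of the robot, y to its left, z up, the work surface at z = 0. Lengths are in m, angles in rad, forces in N, time in s.
With the tool pointing down it reaches from about 0.275 to 0.825 m from the base axis. Payload 4.9 kg.
Tool frame: the origin (TCP) lies midway between the tips of the shut fingers; the grasp point (between the pads) lies 19 mm behind it (bot.grip_depth is the distance from the TCP to the grasp point, in m); z points along the fingers, y is the line along which they close (so a half turn about z gives the same grasp; the last joint's range is limited). The gripper opens to 85 mm and grips with 20 to 120 N. Pads are 22 mm wide; open, the fingers measure 114 mm over their backs; the gripper's body (76 mm by 85 mm) begins 54 mm behind the grasp point. The pads swing forward as they close: fully open they stand 13 mm farther back than shut.
Start: joints at [-0.134, 0.326, -0.193, 1.052, 0, 1.437], TCP at [0.55, 0, 0.231] pointing down, gripper open.
Joint ranges: [-2.65, 2.65], [-0.97, 1.79], [-1.3, 1.35], [-1.93, 2.1], [-1.47, 1.37], [-3.14, 3.14]. Speed limits (rad/s): [2.57, 2.57, 3.14, 3.14, 3.14, 3.14].

### API

Orientations are given as a unit quaternion [w, x, y, z].
In Python, from cell import bot gives the robot as it stands. Calls block until the motion is done:
- bot.move_pose(position, orientation): joint-space move of the TCP to a pose.
- bot.move_linear(position, speed=0.15, rotation=None, until_force=None): straight line of the TCP; rotation=None keeps the orientation; speed is the mean speed in m/s. With until_force (N) it stops when the force on the tool has changed by that much, and returns True; else False.
- bot.goto_joints(angles): joint-space move.
- bot.set_gripper(opening, grasp_force=None): opening from 0.0 (shut) to 1.0 (fully open); grasp_force is the grip in N (None keeps the last); returns when the fingers have stopped.
- bot.wait(seconds).
- bot.solve_ik(position, orientation): joint angles nearest the present ones, or None.
- bot.camera(name): name is "scene" or "side" or "wrist"; returns the picture (384x512x3 uint8, red, green, blue); there is no depth.
- bot.calibration(name): a dict with "mtx" (3x3 intrinsics, pixels), "extrinsics" (4x4, takes a point from world to camera coordinates); the wrist camera has in their place "hand_eye" (4x4, takes a point from camera to tool coordinates, whose origin is the TCP and whose axes are the flange's). Camera axes: x right, y down, z forward; pixel columns grow to the right and rows downward; lengths in m; the calibration is good to about 2 mm. A picture is of the moment at which its call begins: read the wrist's pose just before it. calibration takes no time and is no camera call.
A pose or a line that the arm cannot do raises bot.PlanningError and nothing moves.
- bot.close_job(): hands the job in; it is judged then, once.
Trained networks look in the newest picture that a camera, given by its name, has taken for a name from the list of things; names that differ only in an ending like _2 or _b are one class to them, and where a whole thing is asked for, a point or a joint stands for the part that bears it (a point fixed in the world has none). Each returns a list of dicts, best first, with "confidence" (0 to 1); they miss things now and then, are a little off and sometimes report something else, mostly with a low value. They report only what shows in the picture. A call takes as long as a camera call. They do not tell look-alikes from the thing itself.
- bot.search_frame(camera, thing): "bbox" ([left, top, width, height] in pixels, round what is visible of it).
Readings, each from a call of its own:
- bot.read_clock(): time.
- bot.read_joint_positions(): joint angles.
- bot.read_joint_vel(): joint speeds.
- bot.read_joint_efforts(): joint torques, N m.
- bot.read_position(): TCP position.
- bot.read_tool_rot(): TCP orientation.
- bot.read_ft_force(): force on the tool from outside, world axes, zero at the start.
- bot.read_moment(): the same for the moment, N m.
- bot.read_gripper_width(): opening from 0.0 (shut) to 1.0 (fully open).
- bot.read_finger_force(): force on a finger pad.
Only numpy, scipy, OpenCV 4.12 (cv2) and the standard library are available. Lean on these libraries where they do the work, as an engineer would, in place of code of your own. Each camera call takes 0.05 s, during which the arm holds its last target. There are 200 camera calls.

## Working session

There is one attempt and no reset: what is moved stays moved. The work goes in short steps, each a Python script; the robot and the scene stay as the last script left them, time stands still between calls to the robot, and variables do not carry over. Pictures are saved under pics/ and viewed, at most 14 in all, crops included, and the job is handed in when it is done.

```bash
ls; mkdir -p pics
python3 - <<'E'
from cell import bot
import cv2,numpy as np
for c in ("scene","side"):
    im=bot.camera(c); cv2.imwrite(f"pics/{c}0.png",im[:,:,::-1])
    print(c,bot.calibration(c)['mtx'].tolist(),np.round(bot.calibration(c)['extrinsics'],3).tolist())
    for t in ["label_roll_c","stamp_c","highlighter_c","glue_stick_c","clip_c","roll_stand","stick_tray","stamp_well","clip_dish","scanner_on_stand"]:
        print(t,[(np.round(d['bbox']).astype(int).tolist(),round(d['confidence'],2)) for d in bot.search_frame(c,t)])
print(np.round(bot.calibration("wrist")['hand_eye'],3).tolist(),bot.calibration("wrist")['mtx'].tolist(),bot.read_clock(),bot.read_tool_rot())
E
```

```text
pics
scene [[353.1408198058163, 0.0, 257.18780787757424], [0.0, 353.1408198058163, 192.09098371393412], [0.0, 0.0, 1.0]] [[-0.107, 0.994, 0.004, -0.001], [0.833, 0.092, -0.546, -0.368], [-0.543, -0.054, -0.838, 1.41], [0.0, 0.0, 0.0, 1.0]]
label_roll_c [([148, 149, 22, 23], 0.56), ([308, 258, 9, 11], 0.36)]
stamp_c [([268, 238, 18, 22], 0.7), ([237, 197, 52, 43], 0.15)]
highlighter_c [([163, 182, 22, 13], 0.47)]
glue_stick_c [([229, 240, 30, 12], 0.68), ([148, 148, 21, 25], 0.32)]
clip_c [([161, 183, 23, 12], 0.26)]
roll_stand [([349, 203, 29, 26], 0.57)]
stick_tray [([240, 197, 50, 39], 0.94), ([266, 239, 20, 22], 0.38)]
stamp_well [([292, 213, 26, 22], 0.71)]
clip_dish [([339, 233, 24, 26], 0.64)]
scanner_on_stand [([188, 134, 64, 72], 0.85)]
side [[381.3005585766506, 0.0, 251.2886729409278], [0.0, 381.3005585766506, 194.2952812412648], [0.0, 0.0, 1.0]] [[-0.8, -0.6, 0.007, 0.427], [-0.353, 0.461, -0.814, 0.186], [0.486, -0.654, -0.58, 0.774], [0.0, 0.0, 0.0, 1.0]]
label_roll_c [([348, 145, 20, 28], 0.93)]
stamp_c [([181, 171, 18, 34], 0.61)]
highlighter_c [([355, 180, 31, 12], 0.8), ([310, 160, 18, 10], 0.49)]
glue_stick_c [([208, 167, 20, 25], 0.56)]
clip_c [([144, 205, 20, 17], 0.5)]
roll_stand [([204, 187, 63, 37], 0.61), ([128, 260, 40, 52], 0.58)]
stick_tray [([205, 190, 60, 37], 0.89), ([146, 209, 20, 17], 0.16)]
stamp_well [([173, 219, 41, 25], 0.95), ([112, 240, 36, 30], 0.51)]
clip_dish [([114, 238, 34, 30], 0.77), ([346, 144, 27, 32], 0.41)]
scanner_on_stand [([270, 92, 54, 123], 0.78)]
[[0.001, -0.962, -0.272, 0.069], [1.0, 0.001, -0.0, 0.001], [0.001, -0.272, 0.962, -0.141], [0.0, 0.0, 0.0, 1.0]] [[315.8292590986553, 0.0, 254.60991655828707], [0.0, 315.8292590986553, 198.9812192170844], [0.0, 0.0, 1.0]] 1.1 [-2.51274028e-06  7.07120053e-01  7.07093509e-01  9.54251306e-06]
```

Run:
```python
import cv2
a=cv2.imread("pics/scene0.png")[110:300,110:400]; cv2.imwrite("pics/s1.png",cv2.resize(a,(800,524),interpolation=cv2.INTER_CUBIC))
a=cv2.imread("pics/side0.png")[80:330,90:420]; cv2.imwrite("pics/s2.png",cv2.resize(a,(792,600),interpolation=cv2.INTER_CUBIC))
```

```text
(no output)
```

View pics/s1.png

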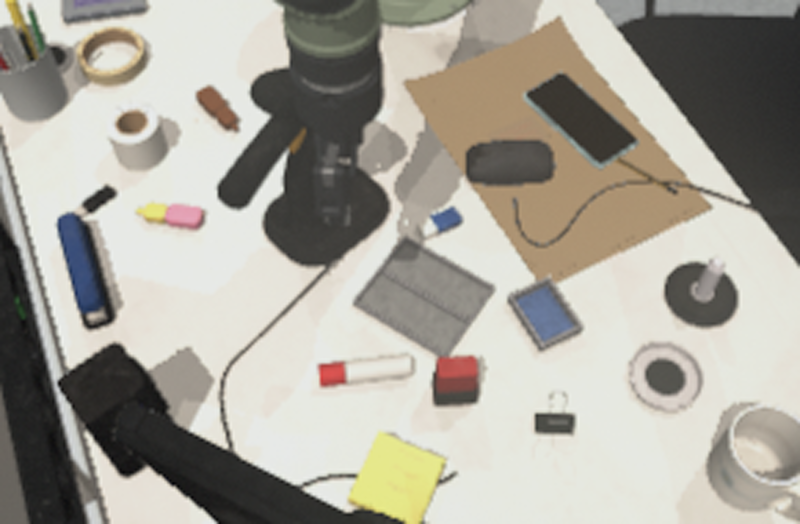

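View pics/s2.png

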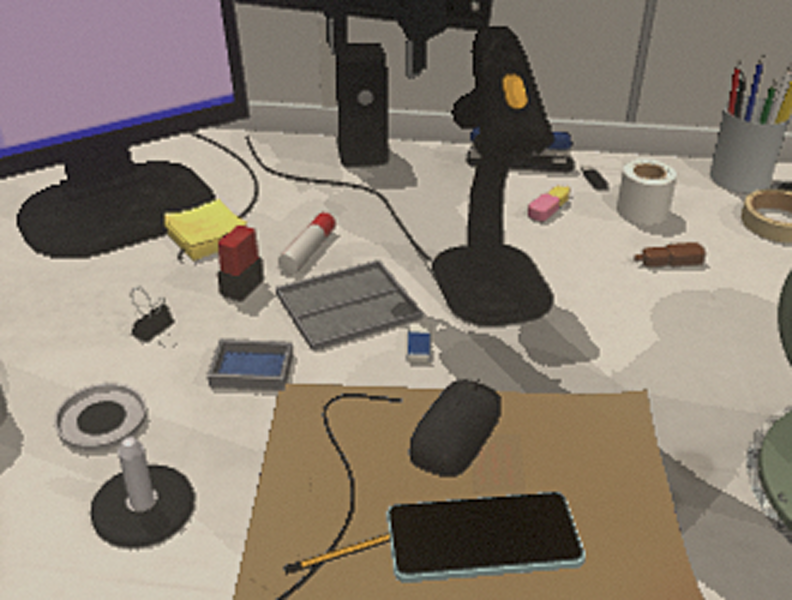

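Scene crop: the white roll is at crop (137,135), and its look-alike, the tape ring, at (112,55). The pink/yellow highlighter is at (170,215), with the brown look-alike at (217,108) to leave alone. Glue stick (365,370), stamp (457,380) and clip (555,415) have no real rivals. Tray (425,297), well (545,313), stand (702,293) and dish (665,376) are all visible. The side crop agrees.

```bash
cat > h.py <<'E'
from cell import bot
import cv2,numpy as np
from scipy.spatial.transform import Rotation as R
def cam(name):
    c=bot.calibration(name)
    if name!="wrist": return c['mtx'],np.linalg.inv(c['extrinsics'])
    T=np.eye(4); q=bot.read_tool_rot(); T[:3,:3]=R.from_quat([q[1],q[2],q[3],q[0]]).as_matrix(); T[:3,3]=bot.read_position()
    return c['mtx'],T@c['hand_eye']
def w(K,T,uv,z):
    uv=np.atleast_2d(np.float64(uv)); d=np.c_[uv,np.ones(len(uv))]@np.linalg.inv(K).T@T[:3,:3].T; o=T[:3,3]
    return o+d*((z-o[2])/d[:,2])[:,None]
def proj(K,T,P):
    p=(np.atleast_2d(P)-T[:3,3])@T[:3,:3]@K.T; return p[:,:2]/p[:,2:]
def quat(yaw): # tool down, tool y (closing line) at world angle yaw
    x=np.array([np.sin(yaw),-np.cos(yaw),0]); y=np.array([np.cos(yaw),np.sin(yaw),0])
    q=R.from_matrix(np.c_[x,y,np.cross(x,y)]).as_quat(); return [q[3],q[0],q[1],q[2]]
E
python3 - <<'E'
from h import *
s={'roll':(137,140,.029),'stamp':(457,380,.035),'high':(170,215,.009),'glue':(365,370,.013),'clip':(555,423,.01),'stand':(702,293,0.008),'tray':(425,297,.003),'well':(545,313,.01),'dish':(665,376,.005),'scan':(325,220,0.01)}
e={'roll':(647,193,.029),'stamp':(240,262,.035),'high':(549,204,.009),'glue':(308,243,.013),'clip':(153,322,.01),'stand':(143,505,.008),'tray':(348,304,.003),'well':(251,365,.01),'dish':(102,417,.005),'scan':(493,284,.01)}
a=cam('scene');b=cam('side')
for k in s:
    p=w(*a,[110+s[k][0]*.3625,110+s[k][1]*.3625],s[k][2])[0]; q=w(*b,[90+e[k][0]/2.4,80+e[k][1]/2.4],e[k][2])[0]
    print(k,np.round(p,3),np.round(q,3),round(np.hypot(*p[:2]),3))
for y in(0,.5,1,1.57,-.5,-1,-1.57,2,2.5,3.1):
    print(y,[None if (j:=bot.solve_ik(P,quat(y))) is None else np.round(j,2).tolist() for P in ([.5,-.1,.4],[.5,.2,.35])])
E
```

```text
roll [ 0.365 -0.294  0.029] [ 0.357 -0.296  0.029] 0.469
stamp [0.645 0.124 0.035] [0.641 0.121 0.035] 0.657
high [ 0.457 -0.234  0.009] [ 0.454 -0.23   0.009] 0.513
glue [0.634 0.025 0.013] [0.63  0.024 0.013] 0.634
clip [0.671 0.231 0.01 ] [0.663 0.229 0.01 ] 0.71
stand [0.495 0.395 0.008] [0.487 0.394 0.008] 0.633
tray [0.532 0.08  0.003] [0.529 0.076 0.003] 0.538
well [0.541 0.217 0.01 ] [0.536 0.216 0.01 ] 0.583
dish [0.602 0.349 0.005] [0.599 0.347 0.005] 0.696
scan [ 0.444 -0.048  0.01 ] [ 0.42  -0.041  0.01 ] 0.447
0 [None, None]
0.5 [None, None]
1 [None, None]
1.57 [None, None]
-0.5 [None, None]
-1 [None, None]
-1.57 [None, None]
2 [None, None]
2.5 [None, None]
3.1 [None, None]
```

```bash
sed -i 's/x=np.array(\[np.sin(yaw),-np.cos(yaw),0\])/x=np.array([-np.sin(yaw),np.cos(yaw),0])/' h.py
python3 - <<'E'
from h import *
for y in(0,.5,1,1.57,-.5,-1,-1.57,2,2.5,3.1):
    print(y,[None if (j:=bot.solve_ik(P,quat(y))) is None else np.round(j,2).tolist() for P in ([.41,-.26,.35],[.41,-.26,.4],[.5,.2,.4])])
E
```

```text
0 [[-0.72, 0.15, -0.12, 1.3, 0.0, 0.85], [-0.72, 0.15, 0.0, 1.42, 0.0, 0.85], [0.24, 0.26, 0.13, 1.45, 0.0, 1.81]]
0.5 [[-0.72, 0.15, -0.12, 1.3, 0.0, 0.35], [-0.72, 0.15, 0.0, 1.42, 0.0, 0.35], [0.24, 0.26, 0.13, 1.45, 0.0, 1.31]]
1 [[-0.72, 0.15, -0.12, 1.3, 0.0, -0.15], [-0.72, 0.15, 0.0, 1.42, 0.0, -0.15], [0.24, 0.26, 0.13, 1.45, 0.0, 0.81]]
1.57 [[-0.72, 0.15, -0.12, 1.3, 0.0, -0.72], [-0.72, 0.15, 0.0, 1.42, 0.0, -0.72], [0.24, 0.26, 0.13, 1.45, 0.0, 0.24]]
-0.5 [[-0.72, 0.15, -0.12, 1.3, 0.0, 1.35], [-0.72, 0.15, 0.0, 1.42, 0.0, 1.35], [0.24, 0.26, 0.13, 1.45, 0.0, 2.31]]
-1 [[-0.72, 0.15, -0.12, 1.3, 0.0, 1.85], [-0.72, 0.15, 0.0, 1.42, 0.0, 1.85], [0.24, 0.26, 0.13, 1.45, 0.0, 2.81]]
-1.57 [[-0.72, 0.15, -0.12, 1.3, 0.0, 2.42], [-0.72, 0.15, 0.0, 1.42, 0.0, 2.42], [0.24, 0.26, 0.13, 1.45, 0.0, -2.9]]
2 [[-0.72, 0.15, -0.12, 1.3, 0.0, -1.15], [-0.72, 0.15, 0.0, 1.42, 0.0, -1.15], [0.24, 0.26, 0.13, 1.45, 0.0, -0.19]]
2.5 [[-0.72, 0.15, -0.12, 1.3, 0.0, -1.65], [-0.72, 0.15, 0.0, 1.42, 0.0, -1.65], [0.24, 0.26, 0.13, 1.45, 0.0, -0.69]]
3.1 [[-0.72, 0.15, -0.12, 1.3, 0.0, -2.25], [-0.72, 0.15, 0.0, 1.42, 0.0, -2.25], [0.24, 0.26, 0.13, 1.45, 0.0, -1.29]]
```

```bash
python3 - <<'E'
from h import *
import pickle
D={}
bot.move_linear([.55,0.02,.33],speed=.3)
for n,P in (("L",[.53,.21,.36]),("R",[.42,-.24,.4])):
    if n=="R": bot.move_pose([.53,.1,.4],quat(np.pi/2))
    bot.move_pose(P,quat(np.pi/2))
    bot.wait(.3)
    K,T=cam("wrist"); im=bot.camera("wrist"); D[n]=(K,T,im); cv2.imwrite(f"pics/w{n}.png",im[:,:,::-1])
    for t in ["label_roll_c","stamp_c","highlighter_c","glue_stick_c","clip_c","roll_stand","stick_tray","stamp_well","clip_dish"]:
        print(n,t,[(np.round(d['bbox']).astype(int).tolist(),round(d['confidence'],2)) for d in bot.search_frame("wrist",t)])
pickle.dump(D,open("D.pkl","wb")); print(bot.read_clock(),bot.read_position())
E
python3 -c "
import cv2
for n in 'LR': cv2.imwrite(f'pics/w{n}b.png',cv2.resize(cv2.imread(f'pics/w{n}.png'),(800,600),interpolation=cv2.INTER_CUBIC))"
```

```text
L label_roll_c []
L stamp_c [([179, 212, 37, 32], 0.57)]
L highlighter_c []
L glue_stick_c [([109, 206, 61, 29], 0.94)]
L clip_c [([256, 228, 26, 15], 0.68), ([122, 106, 98, 96], 0.64), ([229, 134, 56, 54], 0.21)]
L roll_stand [([344, 100, 52, 60], 0.94)]
L stick_tray [([121, 104, 101, 101], 0.88)]
L stamp_well [([228, 131, 56, 58], 0.67)]
L clip_dish [([312, 176, 51, 44], 0.6)]
R label_roll_c [([192, 96, 47, 40], 0.66)]
R stamp_c [([429, 260, 50, 34], 0.91)]
R highlighter_c [([234, 166, 46, 12], 0.72), ([249, 48, 42, 39], 0.68)]
R glue_stick_c [([491, 273, 21, 15], 0.68), ([387, 256, 41, 17], 0.55)]
R clip_c [([486, 272, 26, 18], 0.59)]
R roll_stand []
R stick_tray [([435, 195, 44, 61], 0.91)]
R stamp_well [([481, 195, 29, 48], 0.67), ([433, 261, 45, 34], 0.45)]
R clip_dish [([196, 96, 43, 41], 0.51), ([487, 273, 25, 15], 0.49)]
6.1917 [ 0.4199711  -0.24002595  0.39997262]
```

View pics/wLb.png

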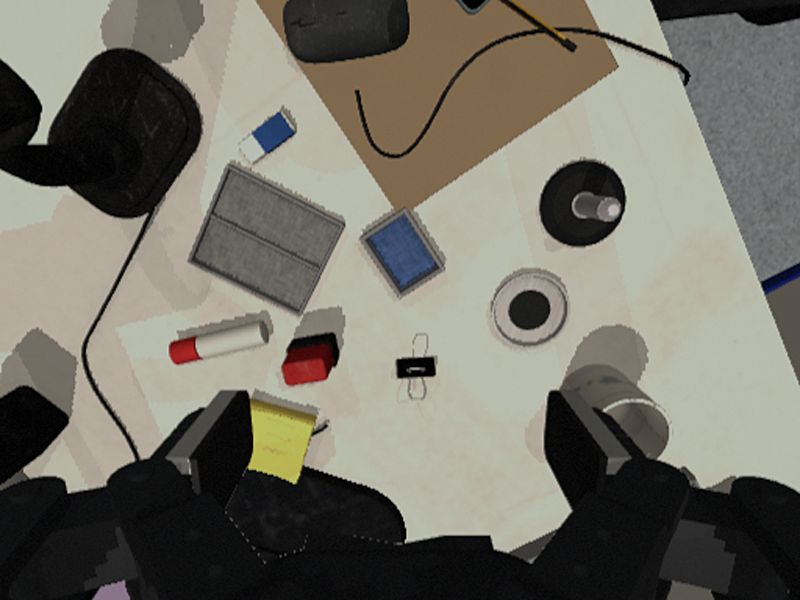

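View pics/wRb.png

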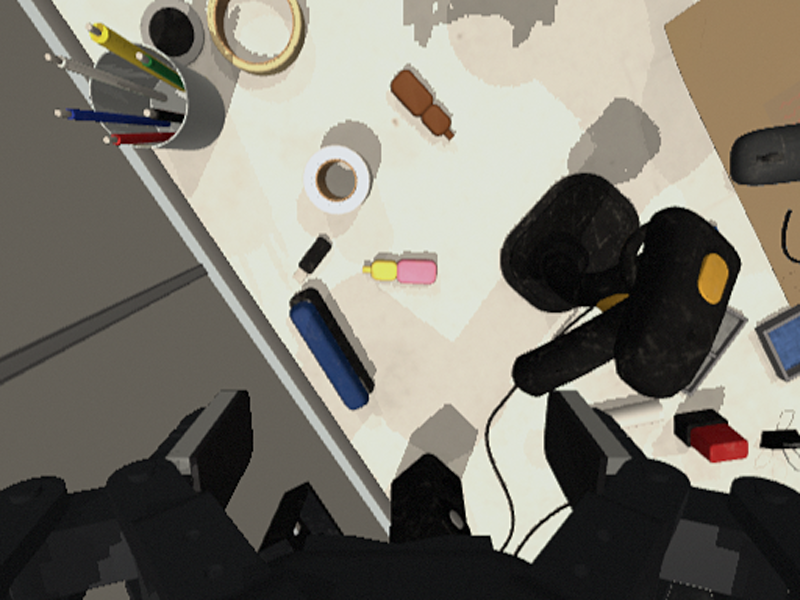

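Left view (800×600 px): tray corners (232,164), (344,226), (299,314), (189,261). Well corners (403,207), (445,264), (401,296), (361,238). Foot (582,202), dish (530,309), glue (218,342), stamp top (308,365), clip (416,367).
Right view: roll top ring (338,179), highlighter (403,271), brown look-alike (422,103).

Run:
```python
from h import *
import pickle
D=pickle.load(open("D.pkl","rb")); s=.64
def W(n,pts,z): return w(*D[n][:2],np.array(pts)*s,z)[:,:2]
def rect(name,P):
    r=cv2.minAreaRect(np.float32(P*1000)); b=cv2.boxPoints(r); e=[b[1]-b[0],b[2]-b[1]]; e.sort(key=lambda v:-np.hypot(*v))
    print(name,np.round(r[0],1),'sizes',[round(float(np.hypot(*v)),1) for v in e],'long-axis yaw',round(float(np.arctan2(e[0][1],e[0][0])%np.pi),3))
rect('tray',W('L',[(232,164),(344,226),(299,314),(189,261)],.01))
rect('well',W('L',[(403,207),(445,264),(401,296),(361,238)],.016))
print('foot',W('L',[(582,202)],.008),'tip',W('L',[(608,208)],.078),'dish',W('L',[(530,309)],.01),W('L',[(529,310)],.003))
def seg(name,n,box,cond,z):
    K,T,im=D[n]; x0,y0,x1,y1=[int(v*s) for v in box]; c=cv2.resize(im[y0:y1,x0:x1],None,fx=4,fy=4,interpolation=cv2.INTER_LINEAR)
    m=cond(cv2.cvtColor(c,cv2.COLOR_RGB2HSV).astype(int)).astype(np.uint8)
    k,l,st,_=cv2.connectedComponentsWithStats(m); i=1+np.argmax(st[1:,4]); v,u=np.nonzero(l==i)
    P=np.c_[(u-1.5)/4+x0,(v-1.5)/4+y0]; rect(name,w(K,T,P,z)[:,:2])
H=lambda h,lo,hi:(h[...,0]>=lo)&(h[...,0]<=hi)
seg('highl','R',(355,250,450,295),lambda h:(h[...,1]>90),.011)
seg('red top','L',(270,325,350,395),lambda h:(h[...,1]>140)&(h[...,2]>150)&((h[...,0]<8)|(h[...,0]>172)),.069)
seg('clip','L',(385,350,450,385),lambda h:h[...,2]<70,.012)
seg('roll','R',(290,135,385,225),lambda h:(h[...,1]<25)&(h[...,2]>225),.058)
print('glue ends',W('L',[(170,351),(268,332)],.013))
a=cv2.resize(D['L'][2][205:250,100:290],None,fx=4.2,fy=4.2,interpolation=cv2.INTER_CUBIC)
b=cv2.resize(D['R'][2][85:185,190:380],None,fx=4.2,fy=4.2,interpolation=cv2.INTER_CUBIC)[:,:798]
cv2.imwrite("pics/crop.png",np.vstack([a,b])[:,:,::-1][:600])
```

```text
tray [531.6  78.2] sizes [121.0, 106.9] long-axis yaw 1.065
well [539.3 213.3] sizes [70.5, 54.7] long-axis yaw 0.643
foot [[0.49129886 0.38956233]] tip [[0.49215924 0.38638063]] dish [[0.59935326 0.34600439]] [[0.60239185 0.34698169]]
highl [ 456.5 -238.5] sizes [80.2, 24.9] long-axis yaw 1.558
red top [644.4 127.5] sizes [22.0, 15.3] long-axis yaw 1.783
clip [662.6 227.9] sizes [40.7, 22.1] long-axis yaw 1.632
roll [ 360.7 -298.7] sizes [60.5, 60.1] long-axis yaw 1.573
glue ends [[ 0.64419396 -0.0304225 ]
 [ 0.62321965  0.07422282]]
```

View pics/crop.png

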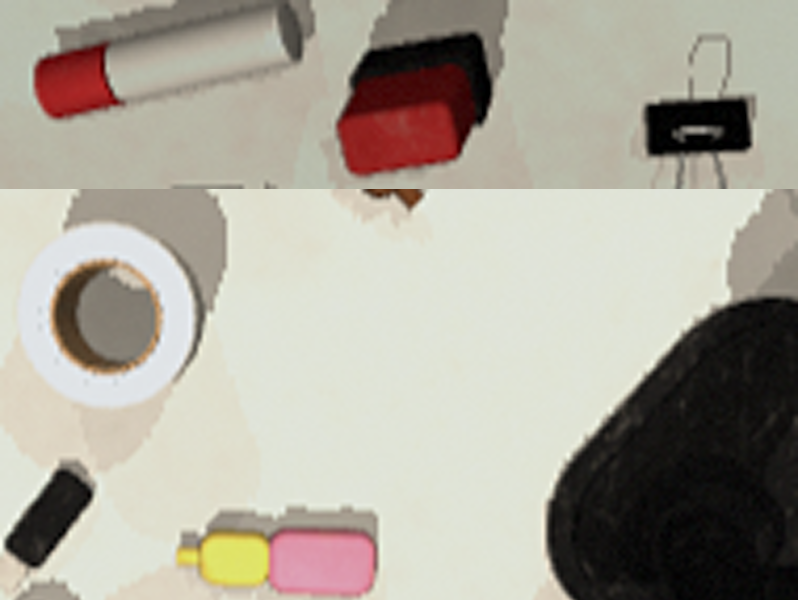

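Crop confirms: roll with open hole at crop (108,315), pink/yellow highlighter at (278,560), brown one at the top edge (390,195). Stamp, glue and clip are as described. Now the roll, with a closer look on the way.

```bash
cat >> h.py <<'E'
def blob(im,box,cond,ctr=None):
    x0,y0,x1,y1=np.clip(np.int32(box),0,512); c=cv2.resize(im[y0:y1,x0:x1],None,fx=4,fy=4,interpolation=cv2.INTER_LINEAR)
    m=cond(cv2.cvtColor(c,cv2.COLOR_RGB2HSV).astype(int)).astype(np.uint8)
    k,l,st,_=cv2.connectedComponentsWithStats(m); i=1+np.argmax(st[1:,4]); v,u=np.nonzero(l==i)
    return np.c_[(u-1.5)/4+x0,(v-1.5)/4+y0]
def rect(name,P):
    r=cv2.minAreaRect(np.float32(P[:,:2]*1000)); b=cv2.boxPoints(r); e=[b[1]-b[0],b[2]-b[1]]; e.sort(key=lambda v:-np.hypot(*v))
    yaw=float(np.arctan2(e[0][1],e[0][0])%np.pi)
    print(name,np.round(r[0],1),'sizes',[round(float(np.hypot(*v)),1) for v in e],'long yaw',round(yaw,3)); return np.array(r[0])/1000,yaw
def snap(name):
    K,T=cam("wrist"); im=bot.camera("wrist"); cv2.imwrite(f"pics/{name}.png",im[:,:,::-1]); return K,T,im
def near(K,T,P,r): # pixel box of half-size r round world point P
    c=proj(K,T,P)[0]; return [c[0]-r,c[1]-r,c[0]+r,c[1]+r]
def pick(xy,yaw,z,op,force,up=.36):
    bot.move_pose([*xy,max(z+.1,.14)],quat(yaw)); bot.set_gripper(op); bot.move_linear([*xy,z+.03],speed=.25)
    hit=bot.move_linear([*xy,z],speed=.06,until_force=10); bot.set_gripper(0,grasp_force=force)
    g=bot.read_gripper_width(); bot.move_linear([*xy,z+.02],speed=.1); bot.move_linear([*xy,up],speed=.3)
    print('pick hit',hit,'width mm',round(g*85,1),round(bot.read_gripper_width()*85,1),'F',bot.read_finger_force(),'t',bot.read_clock())
E
python3 - <<'E'
from h import *
p=np.array([.3607,-.2975]); yaw=np.pi/2
bot.move_pose([*p,.21],quat(yaw)); bot.wait(.2)
K,T,im=snap('roll')
b=blob(im,near(K,T,[*p,.058],75),lambda h:(h[...,1]<28)&(h[...,2]>222)); c,_=rect('rolltop',w(K,T,b,.058))
b=np.float32(b); print(b.min(0),b.max(0))
cv2.imwrite('pics/roll2.png',im[:,:,::-1])
E
```

```text
Traceback (most recent call last):
  File "h.py", line 20, in blob
    k,l,st,_=cv2.connectedComponentsWithStats(m); i=1+np.argmax(st[1:,4]); v,u=np.nonzero(l==i)
                                                      ~~~~~~~~~^^^^^^^^^^
ValueError: attempt to get argmax of an empty sequence
```

View pics/roll.png

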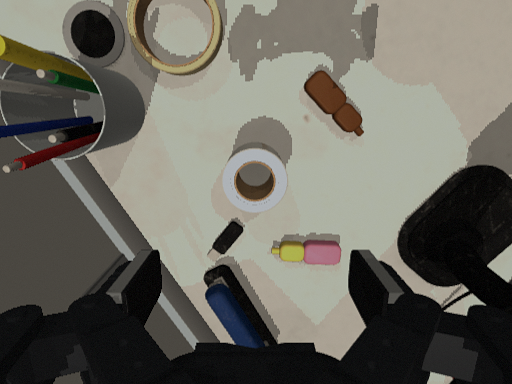

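Close view: roll ring centred at (255,180), radius 32 px; highlighter spans (272–341, 252). The pencil cup's edge at x≈140 is clear of the fingers.

Run:
```python
from h import *
K,T=cam("wrist"); im=cv2.imread('pics/roll.png')[:,:,::-1].copy()
q=w(K,T,[[255,180],[223,180],[287,180],[255,148],[255,212]],.058)[:,:2]; print(np.round(q,4))
P=w(K,T,blob(im,[262,232,350,275],lambda h:h[...,1]>90),.011); rect('high',P)
c=(q[0]+q[1:].mean(0))/2; print(c)
pick(c,np.pi/2,.022,1.0,50,up=.40)
snap('held'); print(bot.read_ft_force())
```

```text
[[ 0.3588 -0.298 ]
 [ 0.3588 -0.3285]
 [ 0.3587 -0.2675]
 [ 0.3285 -0.298 ]
 [ 0.3909 -0.2979]]
high [ 455.1 -238. ] sizes [81.4, 29.6] long yaw 1.526
[ 0.35900603 -0.29796329]
pick hit False width mm 61.9 62.4 F 54.602373251073004 t 11.0667
[ 0.0394891   0.09624526 -0.90077174]
```

Run:
```python
from h import *
bot.move_pose([.59,.385,.40],quat(np.pi/2)); bot.move_linear([.59,.385,.24],speed=.3); bot.wait(.2)
K,T,im=snap('stand'); print(np.round(proj(K,T,[[.4915,.388,.008],[.4915,.388,.078]]),1)); print([d for d in bot.search_frame('wrist','roll_stand')][:1],bot.read_clock())
```

```text
[[256.5  78.9]
 [257.1  72. ]]
[{'bbox': [223.2, 40.4, 72.4, 77.7], 'confidence': 0.97}] 14.65
```

View pics/stand.png

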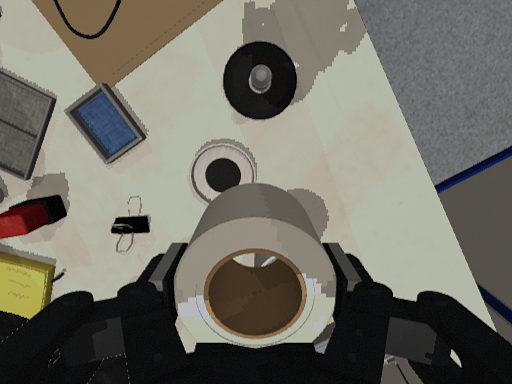

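The roll is held square. Stand foot centre at (260,79.5), spindle tip at (261,71), dish disc at (223,175).

Run:
```python
from h import *
K,T=cam("wrist")
a=w(K,T,[260,79.5],.008)[0][:2]; b=w(K,T,[261,71.5],.077)[0][:2]; print(a,b,'dish',w(K,T,[[223,175]],.003),w(K,T,[[223,173.5]],.01),'clip',w(K,T,[131,225],.012))
c=(a+b)/2
bot.move_linear([*c,.2],speed=.3); bot.move_linear([*c,.115],speed=.15)
h=bot.move_linear([*c,.0305],speed=.06,until_force=12); print(h,bot.read_position(),bot.read_ft_force())
if bot.read_position()[2]<.04:
    bot.set_gripper(1.0); bot.move_linear([*c,.2],speed=.2); print('released')
bot.wait(.1); snap('stand2'); print(bot.read_clock())
```

```text
[0.49129902 0.39157105] [0.49028993 0.39122131] dish [[0.60070048 0.34693056 0.003     ]] [[0.59743086 0.34767997 0.01      ]] clip [[0.66253702 0.23110077 0.012     ]]
False [0.4911719  0.39165679 0.0308855 ] [-0.07960195  0.12515129 -0.18718243]
released
18.9417
```

View pics/stand2.png

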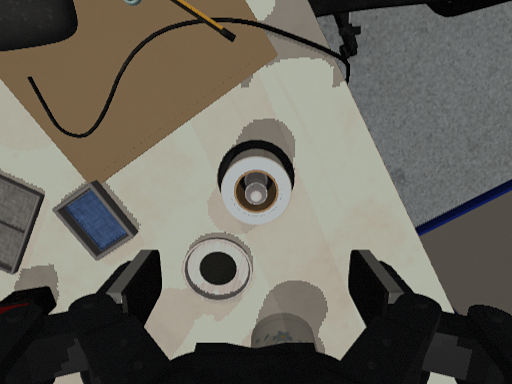

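Roll rests over the spindle at (255,190). Next the stamp, with a closer look.

Run:
```python
from h import *
p=np.array([.644,.124]); bot.move_pose([.62,.2,.25],quat(np.pi/2)); bot.move_pose([*p,.24],quat(3.28)); bot.wait(.2)
K,T,im=snap('stamp'); c=proj(K,T,[*p,.035])[0]; print(c, bot.read_clock())
x,y=np.clip(np.int32(c)-[75,60],0,[362,264]); a=im[y:y+120,x:x+150]; print(x,y)
cv2.imwrite('pics/stampc.png',cv2.resize(a,(750,600),interpolation=cv2.INTER_CUBIC)[:,:,::-1])
```

```text
[255.58961    173.91398498] 21.7417
180 113
```

View pics/stampc.png

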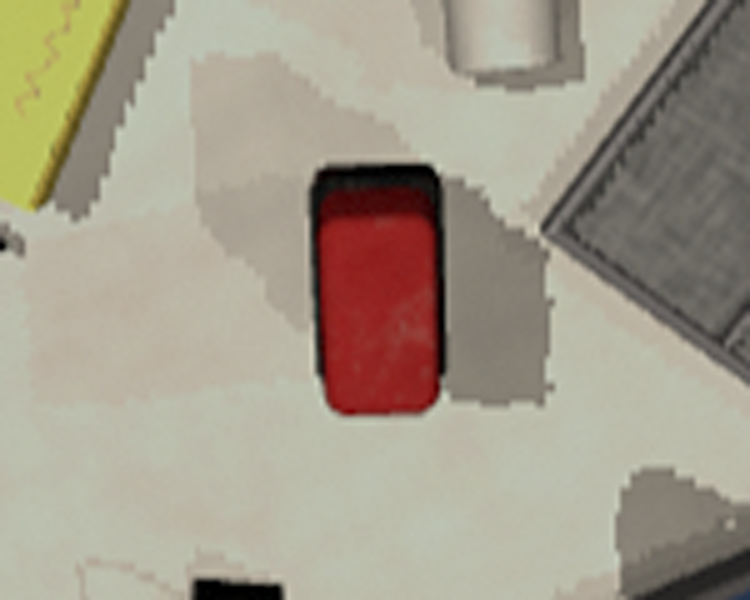

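Stamp is seen from above: red top spans (318–441, 212–413) in the crop, turned about 0.03 rad, and the glue end and tray are well clear.

Run:
```python
from h import *
K,T=cam("wrist"); q=w(K,T,[[180+379.5/5,113+312/5],[180+318/5,113+312/5],[180+441/5,113+312/5],[180+379/5,113+212/5],[180+379/5,113+413/5]],.069)[:,:2]
print(np.round(q,4)); c=q[0]
pick(c,3.31,.024,.75,50,up=.2)
wl=np.array([.5393,.2133]); 
bot.move_pose([.6,.15,.25],quat(2.8))
bot.move_pose([.60,.26,.22],quat(.643+np.pi/2)); bot.wait(.2)
K,T,im=snap('well'); print('proj',proj(K,T,[*wl,.016]),[d['bbox'] for d in bot.search_frame('wrist','stamp_well')][:1],bot.read_clock())
```

```text
[[0.6446 0.1186]
 [0.6568 0.1204]
 [0.6323 0.1169]
 [0.6475 0.0987]
 [0.6417 0.1395]]
pick hit False width mm 29.7 29.2 F 49.33367371559143 t 25.1333
proj [[255.52821662 101.43421232]] [[226.7, 64.1, 57.2, 74.1]] 26.7833
```

View pics/well.png

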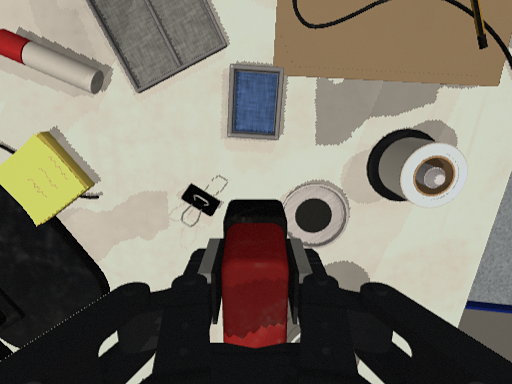

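Stamp is held upright; the well's corners are at (231,63), (285,66), (280,139), (227,136), turned about 0.055 rad from my estimate.

Run:
```python
from h import *
K,T=cam("wrist"); P=w(K,T,[(231,63),(285,66),(280,139),(227,136)],.016); c,y=rect('well',P)
yaw=2.16; print(yaw-np.pi/2)
bot.move_linear([*c,.14],speed=.2); bot.move_pose([*c,.10],quat(yaw)); bot.move_linear([*c,.055],speed=.15)
h=bot.move_linear([*c,.029],speed=.05,until_force=10); print(h,bot.read_position(),bot.read_ft_force())
bot.set_gripper(.6); bot.move_linear([*c,.13],speed=.25); 
v=[c[0]+.06,c[1]+.05]; bot.move_linear([*v,.25],speed=.3); snap('well2'); print(bot.read_clock())
```

```text
well [539.8 213.9] sizes [73.3, 57.2] long yaw 0.587
0.5892036732051036
True [0.53908341 0.21371671 0.02844514] [-2.04861712  0.17068509  5.00097383]
30.3333
```

View pics/well2.png

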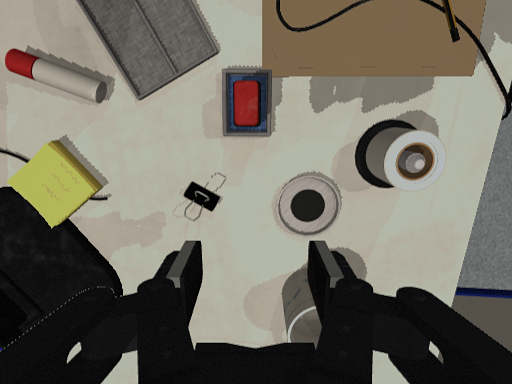

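Stamp stands in its holder at (246,102). The tray's near corner is (142,98), its long edge runs to (79,12), and the glue spans (6,57)–(105,92).

Run:
```python
from h import *
K,T=cam("wrist"); P=w(K,T,[(142,98),(79,12),(218,48)],.01)[:,:2]; a=P[1]-P[0]; b=P[2]-P[0]
ya=np.arctan2(a[1],a[0])%np.pi; yb=np.arctan2(b[1],b[0])%np.pi; print('tray long',ya,'short',yb,np.hypot(*b))
u=b/np.hypot(*b); y=(ya+(yb+np.pi/2)%np.pi)/2; l=np.array([np.cos(y),np.sin(y)]); l*=np.sign(l@a); print('yaw',y,'centre',P[0]+.054*u+.063*l)
im=cv2.imread('pics/well2.png')[:,:,::-1].copy(); 
g=w(K,T,[(6,57),(105,92)],.013)[:,:2]; print('glue',g.mean(0),np.hypot(*(g[1]-g[0])),np.arctan2(*(g[1]-g[0])[::-1]))
bot.move_linear([*bot.read_position()[:2],.4],speed=.3)
bot.move_pose([.4555,-.238,.40],quat(3.11)); bot.set_gripper(.7); bot.move_linear([.4555,-.238,.22],speed=.3); bot.wait(.2)
K,T,im=snap('high'); P=w(K,T,blob(im,near(K,T,[.4555,-.238,.01],60),lambda h:h[...,1]>90),.011); rect('high',P); print(bot.read_clock())
```

```text
tray long 1.1824158448117406 short 2.695699777610875 0.10287523940788883
yaw 1.1536596478138592 centre [0.5271424  0.07594073]
glue [0.63220895 0.02009295] 0.11011948076949885 1.8236225950543976
high [ 456.6 -238.5] sizes [80.9, 25.1] long yaw 1.532
34.125
```

Run:
```python
from h import *
pick(np.array([.4566,-.2385]),3.103,.006,.7,40,up=.40)
bot.move_pose([.50,.02,.40],quat(-.5)); bot.wait(.2)
K,T,im=snap('tray'); print([d['bbox'] for d in bot.search_frame('wrist','stick_tray')][:1],bot.read_clock())
cv2.imwrite('pics/trayb.png',cv2.resize(im,(800,600),interpolation=cv2.INTER_CUBIC)[:,:,::-1])
```

```text
pick hit False width mm 23.1 22.9 F 39.220970499445684 t 38.1333
[[220.3, 71.7, 69.0, 84.1]] 41.8583
```

View pics/trayb.png

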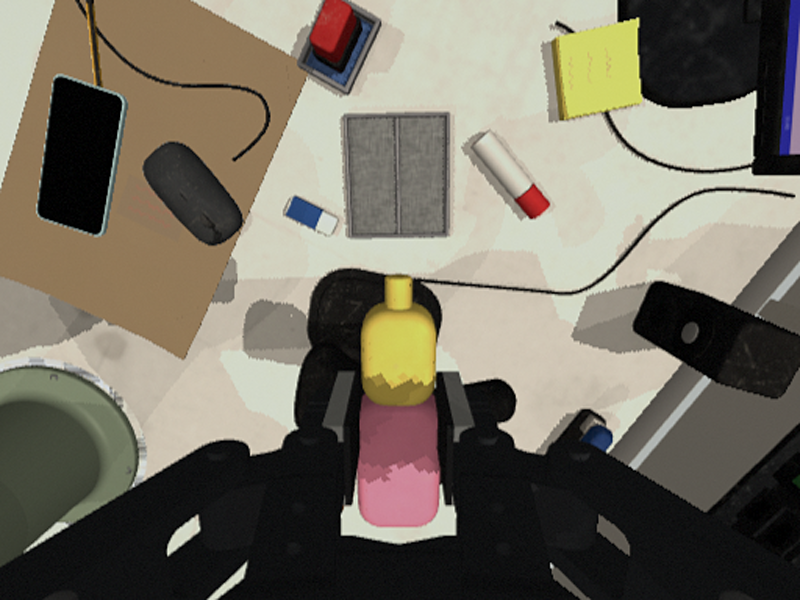

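Highlighter is held; the tray's corners at (345,114), (453,112), (450,237), (349,237) put it square to the tool. Glue spans (483,137)–(540,212).

Run:
```python
from h import *
K,T=cam("wrist"); P=w(K,T,np.array([(345,114),(453,112),(450,237),(348,237)])*.64,.01)[:,:2]; c,y=rect('tray',P)
g=w(K,T,np.array([(483,138),(540,210)])*.64,.013)[:,:2]; print('glue',g.mean(0),np.hypot(*(g[1]-g[0])),np.arctan2(*(g[1]-g[0])[::-1])%np.pi)
x=np.array([np.sin(y),-np.cos(y)]); print('grooves',c-.026*x,c+.026*x)
np.save('tray.npy',[*c,y])
a=c-.026*x; q=quat(y-np.pi/2)
bot.move_linear([*a,.36],speed=.3,rotation=q); bot.move_linear([*a,.06],speed=.3)
h=bot.move_linear([*a,.011],speed=.06,until_force=8); print(h,bot.read_position())
bot.set_gripper(.5); bot.move_linear([*a,.10],speed=.2); print(bot.read_clock())
```

```text
tray [532.3  75. ] sizes [125.2, 109.5] long yaw 1.076
glue [0.63600279 0.02094664] 0.0955822153936606 1.7954558465817418
grooves [0.50943259 0.08737029] [0.55520035 0.06268605]
False [0.50970548 0.08737821 0.01117029]
45.3083
```

Run:
```python
from h import *
p=np.array([.634,.0205]); bot.move_linear([*bot.read_position()[:2],.24],speed=.3)
bot.move_pose([*p,.24],quat(.24)); bot.wait(.2)
K,T,im=snap('glue'); print(proj(K,T,[*p,.013]))
P=w(K,T,blob(im,near(K,T,[*p,.013],70),lambda h:(h[...,1]>120)&((h[...,0]<10)|(h[...,0]>170))),.013); c,y=rect('cap',P)
d=np.array([np.cos(1.805),np.sin(1.805)]); s=(P[:,:2]-p)@d; n=(P[:,:2]-p)@np.array([-d[1],d[0]]); print(np.percentile(s,[.5,99.5]),np.percentile(n,[1,99]))
print(bot.search_frame('wrist','glue_stick_c')[:1],bot.read_clock())
```

```text
[[254.14698416 170.65139625]]
cap [643.3 -14.8] sizes [30.8, 25.1] long yaw 1.799
[-0.05153987 -0.02194091] [-0.01306758  0.01130329]
[{'bbox': [242.4, 127.6, 28.4, 86.3], 'confidence': 0.93}] 47.05
```

View pics/glue.png

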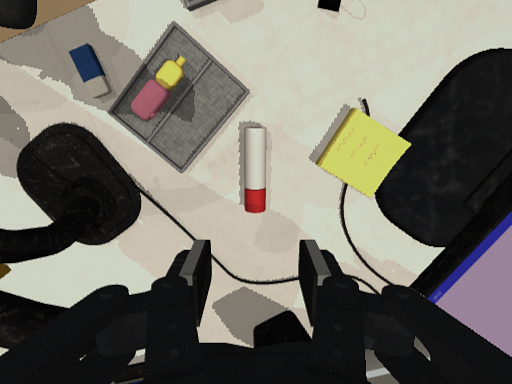

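Highlighter lies in the left groove at (160,88); glue is centred at (255,170).

Run:
```python
from h import *
p=np.array([.634,.0205]); d=np.array([np.cos(1.802),np.sin(1.802)]); p=p-.002*d-.001*np.array([-d[1],d[0]])
pick(p,1.802-np.pi/2,.008,.75,40,up=.16)
t=np.load('tray.npy'); y=t[2]; a=t[:2]+.0265*np.array([np.sin(y),-np.cos(y)]); q=quat(y-np.pi/2)
bot.move_pose([*a,.14],q); bot.move_linear([*a,.05],speed=.2)
h=bot.move_linear([*a,.012],speed=.06,until_force=8); print(h,bot.read_position())
bot.set_gripper(.43); bot.move_linear([*a,.10],speed=.15); bot.move_linear([*a,.22],speed=.3)
p=np.array([.6626,.229]); bot.move_pose([*p,.22],quat(1.62)); bot.set_gripper(.85); bot.wait(.2)
K,T,im=snap('clip'); print(proj(K,T,[*p,.012]))
P=w(K,T,blob(im,near(K,T,[*p,.012],40),lambda h:h[...,2]<75),.010); rect('clip',P)
c=np.int32(proj(K,T,[*p,.012])[0]); a=im[c[1]-50:c[1]+50,c[0]-60:c[0]+60]
cv2.imwrite('pics/clipc.png',np.hstack([cv2.resize(a,(360,300)),cv2.resize(im,(400,300))])[:,:,::-1]); print(bot.read_clock())
```

```text
pick hit False width mm 24.5 24.8 F 39.77261424064636 t 50.4583
True [0.55458866 0.06246007 0.01148423]
[[254.70777143 172.35565604]]
clip [665.8 227.4] sizes [41.2, 22.3] long yaw 1.631
56.3667
```

View pics/clipc.png

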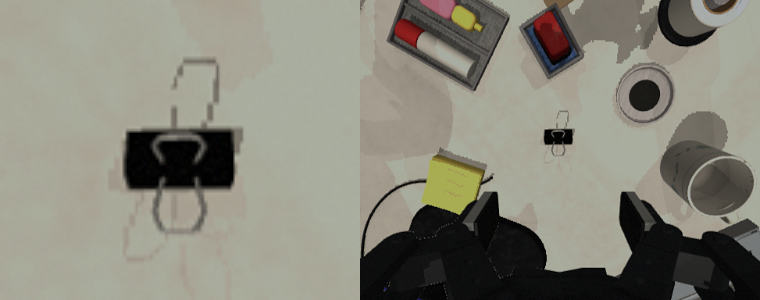

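Glue lies in its groove beside the highlighter. The clip's black body is at the crop centre with levers up; the dish is clear of the mug.

Run:
```python
from h import *
c=np.array([.6645,.228]); pick(c,1.631,.002,.85,40,up=.15)
a=np.array([.600,.347])
bot.move_pose([.640,.347,.2],quat(1.631)); bot.wait(.1)
K,T,im=snap('dish0'); P=w(K,T,blob(im,near(K,T,[*a,.003],30),lambda h:h[...,2]<75),.003); d,_=rect('disc',P); print(proj(K,T,[*a,.003]))
if np.hypot(*(d-a))<.006: a=(a+d)/2
bot.move_linear([*a,.12],speed=.25); bot.move_linear([*a,.04],speed=.2)
h=bot.move_linear([*a,.0055],speed=.04,until_force=6); print(h,bot.read_position(),'w',bot.read_gripper_width()*85)
bot.wait(.2); bot.set_gripper(.66); bot.wait(.2); bot.move_linear([*a,.10],speed=.12); bot.move_linear([.66,.347,.25],speed=.3); bot.wait(.2)
K,T,im=snap('end'); P=w(K,T,blob(im,near(K,T,[*a,.013],45),lambda h:h[...,2]<60),.013); rect('clip end',P)
for t in ("clip_c","clip_dish"): print(t,[(np.round(w(K,T,[d['bbox'][0]+d['bbox'][2]/2,d['bbox'][1]+d['bbox'][3]/2],.013)[0],3),np.round(d['bbox']),round(d['confidence'],2)) for d in bot.search_frame('wrist',t)][:2])
print(bot.read_clock())
```

```text
pick hit False width mm 39.9 39.4 F 40.797396587440744 t 59.55
disc [602.2 346.8] sizes [42.9, 42.3] long yaw 1.631
[[258.32717222 138.51388453]]
True [0.6003698 0.3465733 0.0056852] w 39.613323833917356
clip end [601.3 346.6] sizes [42.3, 40.5] long yaw 1.632
clip_c [(array([0.604, 0.349, 0.013]), array([242., 111.,  35.,  24.]), 0.7), (array([0.506, 0.39 , 0.013]), array([268.,   0.,  73.,  65.]), 0.36)]
clip_dish [(array([0.602, 0.344, 0.013]), array([222.,  87.,  66.,  69.]), 0.62)]
64.8417
```

Run:
```python
from h import *
import itertools
bot.move_linear([.66,.30,.33],speed=.3)
im=bot.camera('side'); K,T=cam('side')
def box(c,yaw,s,z0):
    q=np.array([[c[0]+x*np.cos(yaw)-y*np.sin(yaw),c[1]+x*np.sin(yaw)+y*np.cos(yaw),z0+z] for x,y,z in itertools.product((-s[0]/2,s[0]/2),(-s[1]/2,s[1]/2),(0,s[2]))])
    p=proj(K,T,q); return np.round([*p.min(0),*(p.max(0)-p.min(0))])
print('expect clip',box((.601,.347),.06,(.02,.041,.045),.003),'body',box((.601,.347),.06,(.024,.041,.02),.003))
print('expect stamp',box((.54,.214),-.98,(.03,.048,.069),.004),'roll',box((.491,.3915),0,(.064,.064,.058),.008))
for t in ("clip_c","stamp_c","label_roll_c","glue_stick_c","highlighter_c","stick_tray","scanner_on_stand"): print(t,[(np.round(d['bbox']),round(d['confidence'],2)) for d in bot.search_frame('side',t)][:2])
im2=bot.camera('wrist'); K,T=cam('wrist'); c=np.int32(proj(K,T,[.6013,.3466,.02])[0]); print(c)
g=cv2.cvtColor(cv2.resize(im2[c[1]-26:c[1]+26:2,c[0]-30:c[0]+30:2],None,fx=1,fy=1),cv2.COLOR_RGB2GRAY)
for r in g: print(''.join(' .:-=+*#%@'[9-min(9,int(v)//26)] for v in r))
```

```text
expect clip [117. 232.  25.  30.] body [119. 240.  24.  22.]
expect stamp [180. 205.  26.  32.] roll [120. 251.  53.  56.]
clip_c [(array([121., 240.,  22.,  24.]), 0.59)]
stamp_c [(array([127., 257.,  38.,  50.]), 0.57)]
label_roll_c [(array([129., 257.,  35.,  47.]), 0.9), (array([120., 241.,  24.,  23.]), 0.39)]
glue_stick_c [(array([212., 189.,  37.,  13.]), 0.8)]
highlighter_c [(array([354., 181.,  30.,  11.]), 0.64), (array([223., 203.,  28.,  12.]), 0.61)]
stick_tray [(array([205., 189.,  61.,  36.]), 0.79)]
scanner_on_stand [(array([270.,  94.,  54., 121.]), 0.86)]
[290 119]
-------==+=-=*****+===+++-----
-------+==**+==+=+**#+-=+-----
-----:+-+*=====*-===*+#+=+=---
----:+-*====-----=-====*+=+---
----+-*=====--+--=--====*+=+--
---=-*==-=----+---=-+====*=+=-
---=*===-=--=+%#*+=-*-====*-+-
--=-*==----*@@@@@@@%--====++==
--=*=-----#@@%**=+*+#-=====#=-
---+-----#@%@##@@@@#%#--===*==
-===----*@@@@*@@@@@%%@#*===+++
-=+=---=%@@@@+@@@@@*@@%*====#=
--#----=@@@@@+@@@@#@@@@=====#=
--#---==@@@@@#@@@@#@@@@=====#=
--#---=+@@@@@@@@@@@@@@@=====#=
--#---==@@@@@@@@@@@@@@@-====#=
--#---==@@@@@+@@@@+@@@@===-+*-
--+--===@@@@@*@@@@*%@@*-==-#=-
---*-===#@@@@#@@@@@%@%=-==-#=-
---#-----=@%@#@%@%@*#-===-+*--
---++-----+@@*@@@%@+-===--#=--
----#=------+%+==++=====-*+---
----=*=-=-=-=--=====-===+*=---
---=-=*-=-----=-----=--+*-----
----=-=*+-------=--===**=-----
-----=-=**===------++#=-------
```

The clip stands upright and centred in the dish, both levers showing symmetrically. The roll, glue and highlighter show where they should be in the side view, and the stamp was seen standing in its holder earlier. Handing in.

```bash
python3 -c "
from cell import bot
print(bot.read_clock(),bot.close_job())"
```

```text
the job is handed in; nothing more can be done
65.75 None
```

All five supplies were placed in their four holders in the order asked, with no contact with the scanner that I noticed, and the job was handed in at 65.75 s of the allowed 141 s; the hand-in call gave no verdict.

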